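# Release a charged battery pack and catch it in the bay

## Robot

A 6-joint arm with a two-finger parallel gripper is mounted at the origin on the work surface. World frame = base frame: x ahead of the robot, y to its left, z up, the work surface at z = 0. Lengths are in m, angles in rad, forces in N, time in s.
With the tool pointing down it reaches from about 0.275 to 0.775 m from the base axis. Payload 14.6 kg.
Tool frame: the origin (TCP) lies on the centre line of the jaws, within the pads' length; the fingertips stand 25 mm ahead of it and the grasp point (between the pads) lies 6 mm ahead of it; y points along the fingers, z is the direction in which the jaws open and shut, and the axes are right-handed (so a half turn about y gives the same grasp; the last joint's range is limited). The gripper opens to 85 mm and grips with 20 to 120 N. Pads are 22 mm wide; open, the fingers measure 114 mm over their backs; the gripper's body (76 mm by 85 mm) begins 54 mm behind the grasp point. The pads swing forward as they close: fully open they stand 13 mm farther back than shut.
Start: joints at [1.11, 0.263, -0.048, 1.259, 0, 1.415], TCP at [0.158, 0.501, 0.256] pointing down, gripper open.
Joint ranges: [-2.65, 2.65], [-0.89, 1.7], [-1.18, 1.37], [-2.13, 2.11], [-1.35, 1.29], [-3.14, 3.14]. Speed limits (rad/s): [1.89, 1.89, 2.57, 2.79, 3.14, 3.14].

## Interface

Orientations are given as a rotation vector (axis times angle).
In Python, from rig import status, eyes, ctrl gives the robot as it stands. The module is installed in compiled form; this text tells all that it offers.
- The arm moves only by the tool move_arm, never from a script. Its argument "targets" is a list of rows, each an object of numbers: "ax", "ay", "az": the turn, a rotation vector about the world's x, y, z in rad; "dx", "dy", "dz": the shift along the world's x, y, z in m; "grip": the opening, from 0 (shut) to 1 (fully open). In form: [{"ax": .., "ay": .., "az": .., "dx": .., "dy": .., "dz": .., "grip": ..}, ...]. A call has 1 to 5 rows; each row shifts and turns the commanded pose from where the row before left it; what a row does not reach is not made up. A row lasts 1/8 s, in which the tool goes at most 62.5 mm and 10.7 degrees, less where a joint would pass 70% of its speed; a pose out of reach is approached as far as the arm can. A call with a gripper value outside its range is refused whole. The fingers move at their own pace and stop on an object; "force" is the grip in N (left out, the last holds). Time passes only in rows, so rows that do not move let the fingers close. It gives the time, the measured TCP pose, the force and the opening at its end, in the units of the state.
- status.get_state(): the state, without advancing time (a new reading comes with each control period).
- eyes.grab_frame(name): name is "scene" or "top" or "wrist"; returns a dict with "img" (400x640x3 uint8, red, green, blue), "fx", "fy", "cx", "cy" (pixels), "rvec" (rotation vector, rad) and "tvec" (3), from world to camera coordinates, as OpenCV has them. Camera axes: x right, y down, z forward; pixel columns grow to the right and rows downward; lengths in m; the calibration is good to about 2 mm. A picture is of the moment at which its call begins. There is no depth.
- ctrl.sign_off(): hands the job in, once; it reports no verdict.
The state is a dict: "t": time; "joints": joint angles; "qd": joint speeds; "joint_efforts": joint torques, N m; "tcp_pos": TCP position; "tool_rot": TCP orientation; "contact_force": force on the tool from outside, world axes, zero at the start; "torque": the same for the moment, N m; "grip_width": opening from 0.0 (shut) to 1.0 (fully open).
Only numpy, scipy, OpenCV 4.12 (cv2) and the standard library are available. Lean on these libraries where they do the work, as an engineer would, in place of code of your own. Each camera call takes 0.05 s, during which the arm holds its last target.

## Task

The charger with the green lamp has finished: hold its red release key down with one finger while the other finger waits in the bay and stops the battery pack as the spring kicks it out and it slides down the slope. Let the pack come clear of the contacts but not out over the lower end of the bay, and finish with the finger still holding it back there. The pack is only to be stopped, never lifted, and the amber charger and the other things on the bench stay as they are.

Things in the scene. Friction and masses are not known exactly. Their poses are not given: they have to be found in the camera images.
- bay1: Bay of the GREEN-lamp charger (the one to work on): a channel open above, 61 mm wide, sloping 18 degrees down towards the robot. Frame: origin on its floor, mid-width, where the seated pack's lower front edge lies, 35.5 mm above the bench; x up the slope, y level across towards the release key, z square off the floor. Floor from x = -66 (open lower end) to 72 mm; side walls at y = +-30.5 mm, 10 mm high
- bay1_mouth (a point): Middle of the open lower end of that bay's floor (x = -66 mm in the bay frame), 15 mm above the bench. The floor is slick: an unlatched pack slides down it by itself and is out of the bay in less than half a second if nothing stands in its way
- bay1_lamp (a point): The green lamp bar, 13 x 44 mm, on top of the charger's electronics head, which stands across the upper end of the bay (x = 72 to 95, up to z = 37 mm in the bay frame). The charger is a grey wedge-shaped case, 106 mm wide and 160 mm deep, fixed to the bench
- key1_top (a point): Centre of the top of the green charger's red release key, 26 mm along the slope by 24 mm across, beside the bay at x = -36, y = 50 mm in the bay frame; its top is parallel to the bay floor, 16 mm above floor level when up, 9 mm when fully down. The deck round it is 5 mm above floor level, the wall between key and bay 5.5 mm thick. The bay floor level with it is free: a finger there is in the pack's way
- key1 (a joint): Travel of that key, square into the sloping deck: 0 up, 0.007 m fully down (2 N to start, 5 N at the bottom, springs back). A steel latch nib in the middle of the bay floor, 4 mm high, just below the pack's front edge, goes down with it and frees the pack from about 0.004 m
- pack1: Battery pack in the green charger: dark box with a yellow band, 70 mm along the slope, 58 mm wide, 23 mm high, about 0.22 kg, loose in the bay. Origin at the centre of its underside, axes as bay1. Seated, the origin is at x = 35 mm in the bay frame. Once unlatched, a 3 N spring plunger in the head kicks it 8 mm down the slope
- pack1_front (a point): Middle of the lower front edge of that pack, the end that faces down the slope: at the bay origin while seated; its x in the bay frame goes negative as the pack comes out. Clear of the contacts from x = -8 mm, at the bay's lower end at x = -66 mm
- bay2: Bay of the second, identical charger, with the AMBER lamp bar: still charging, leave alone. Frame and sizes as bay1
- key2 (a joint): Travel of the amber charger's release key, as key1. Leave alone
- pack2_front (a point): Middle of the lower front edge of the pack in the amber charger. Leave alone
- bin: Red open parts bin, 200 x 140 x 75 mm, loose; origin at the centre of its underside. Leave alone
- meter: Hand-held multimeter on its back, orange with a dark face, 175 x 82 x 45 mm, loose; origin at the centre of its underside. Leave alone
- screwdriver: Blue-handled screwdriver, 170 mm long, lying beyond the chargers, loose; its x axis runs along it. Leave alone
Not all that is in view belongs to the job. What is shaped like the part that bears bay1 but yellow is not meant.

How it is judged:
By the outcome, as a careful person would: the job done as asked, in the order asked, and still so for the second after the job is handed in, while the arm keeps its last pose, push and grip.
It also fails if it takes over 29 s, if anything falls off the work surface, if the arm or the gripper's body presses on something with over 40 N, if the wrist force passes 120 N, or if a joint passes its speed limit or range.

## Working session

There is one attempt and no reset: what is moved stays moved. The work goes in short steps, Python scripts to look and compute and a tool call to move; the robot and the scene stay as the last step left them, time stands still between calls to the robot, and variables do not carry over. Pictures are saved under pics/ and viewed, and the job is handed in when it is done.

Besides the shell and the picture viewer there is one more tool, called as name(argument=value, ...) on one line, values as JSON. move_arm: Moves the arm, as the interface text tells. Its arguments: {"type":"object","properties":{"targets":{"type":"array"},"force":{"type":"number"}},"required":["targets"]}

```bash
mkdir -p pics; python3 - <<'E'
from rig import status, eyes
import cv2,pickle
print(status.get_state())
for n in ["scene","top","wrist"]:
    f=eyes.grab_frame(n); pickle.dump(f,open(f"pics/{n}0.pkl","wb"))
    cv2.imwrite(f"pics/{n}0.png",f["img"][:,:,::-1]); print(n,f["fx"],f["cx"],f["cy"],f["rvec"],f["tvec"])
E
```

```text
{'t': 0.0, 'joints': array([ 1.10968906e+00,  2.63534266e-01, -4.89453744e-02,  1.25941761e+00,
        1.26972365e-05,  1.41552052e+00]), 'qd': array([-0.00453141, -0.0012043 ,  0.00074183,  0.00040408,  0.00050217,
       -0.0017628 ]), 'joint_efforts': array([-3.30256889e-04, -6.37612295e+01,  3.84562862e+01,  1.37194232e-02,
       -1.36328927e-04,  7.64023383e-06]), 'tcp_pos': array([0.15794369, 0.50040775, 0.25581612]), 'tool_rot': array([-1.55848287,  0.24033738, -0.23979199]), 'contact_force': array([ 0.36480168, -0.40133121, -0.50837541]), 'torque': array([0.01817691, 0.05079533, 0.02892267]), 'grip_width': 0.9975378734686926}
scene 428.77809025428 326.40002476111096 201.7958753116065 [ 2.20777778  0.54143937 -0.26573113] [-0.46057033 -0.06534806  1.39841383]
top 398.05515296633047 312.38156956858245 200.856352568393 [ 2.16495581 -2.22018994  0.09921194] [0.02695902 0.50544421 1.22709082]
wrist 321.7011767801561 321.55600658345344 196.21564113252225 [-2.326238   -1.70654853 -0.25799847] [-0.52520166 -0.03942156  0.38116377]
```

View pics/scene0.png

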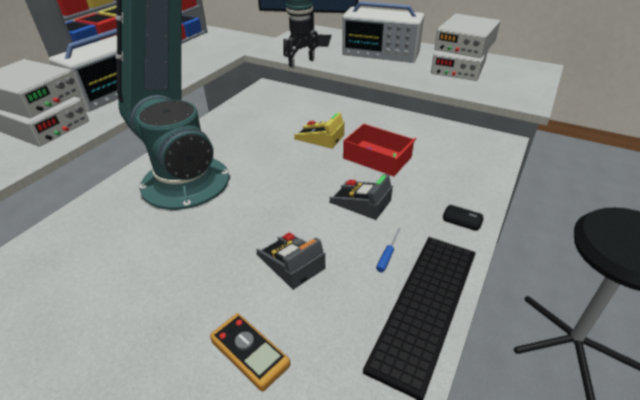

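View pics/top0.png

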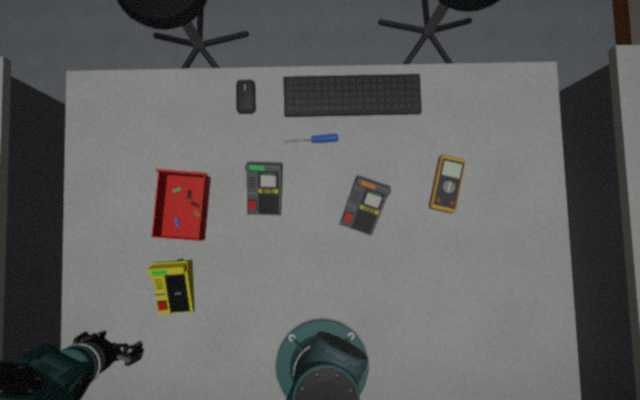

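View pics/wrist0.png

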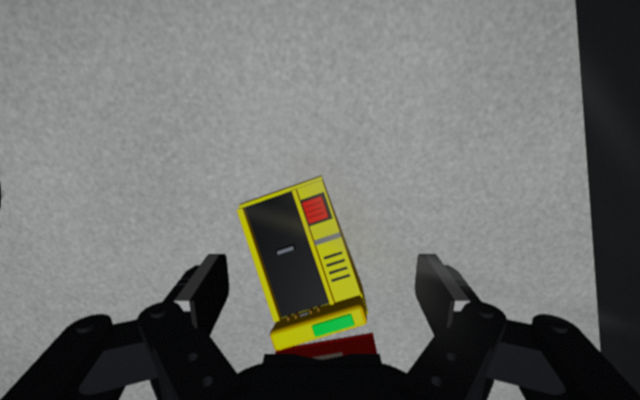

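```bash
cat > h.py <<'E'
import numpy as np,cv2
from scipy.spatial.transform import Rotation as R
def cam(f):
    Rm=R.from_rotvec(np.array(f["rvec"]).ravel()).as_matrix(); t=np.array(f["tvec"]).ravel()
    K=np.array([[f["fx"],0,f["cx"]],[0,f["fy"],f["cy"]],[0,0,1]]); return K,Rm,t
def ray(f,p):
    K,Rm,t=cam(f); d=Rm.T@np.linalg.inv(K)@np.array([p[0],p[1],1.]); return -Rm.T@t,d/np.linalg.norm(d)
def onz(f,p,z):
    c,d=ray(f,p); return c+d*(z-c[2])/d[2]
def tri(fs,ps):
    A=np.zeros((3,3));b=np.zeros(3);L=[]
    for f,p in zip(fs,ps):
        c,d=ray(f,p);P=np.eye(3)-np.outer(d,d);A+=P;b+=P@c;L.append((c,d))
    x=np.linalg.solve(A,b); return x,[np.linalg.norm(np.cross(x-c,d)) for c,d in L]
def proj(f,X):
    K,Rm,t=cam(f); p=K@(Rm@np.asarray(X)+t); return p[:2]/p[2]
def blobs(f,col,amin=8):
    h=cv2.cvtColor(f["img"],cv2.COLOR_RGB2HSV); H,S,V=[h[...,i].astype(int) for i in range(3)]
    m={"red":((H<8)|(H>172))&(S>150)&(V>70),"green":(H>45)&(H<85)&(S>120)&(V>90),"amber":(H>8)&(H<18)&(S>150)&(V>120),"yellow":(H>20)&(H<35)&(S>120)&(V>100)}[col]
    n,l,s,c=cv2.connectedComponentsWithStats(m.astype(np.uint8))
    return [(c[i].round(2),s[i].tolist(),l==i) for i in range(1,n) if s[i][4]>=amin]
E
python3 - <<'E'
import pickle
from h import *
F={n:pickle.load(open(f"pics/{n}0.pkl","rb")) for n in("scene","top")}
for n in F:
    for c in("red","green"):
        for b in blobs(F[n],c): print(n,c,b[0],b[1])
T=R.from_rotvec([-1.55848287,0.24033738,-0.23979199]).as_matrix(); print(T.round(3))
E
```

```text
scene red [71.78  5.81] [57, 0, 31, 15, 345]
scene red [187.66   3.42] [182, 0, 14, 10, 105]
scene red [101.54  23.62] [76, 17, 41, 16, 285]
scene red [182.73  32.43] [182, 25, 3, 14, 30]
scene red [438.  61.] [437, 59, 3, 5, 13]
scene red [441.91  61.36] [441, 60, 3, 4, 11]
scene red [445.82  62.09] [445, 60, 3, 5, 11]
scene red [449.64  62.91] [449, 61, 3, 5, 11]
scene red [56.  99.5] [54, 98, 5, 4, 16]
scene red [ 53.4  120.87] [52, 119, 4, 5, 15]
scene red [ 48.75 122.88] [47, 120, 4, 6, 16]
scene red [ 43.95 124.68] [42, 122, 5, 6, 19]
scene red [310.73 122.55] [308, 122, 6, 2, 11]
scene red [ 39.53 127.18] [38, 125, 4, 6, 17]
scene red [377.72 149.07] [344, 125, 70, 50, 2285]
scene red [ 64.92 128.08] [63, 127, 5, 3, 12]
scene red [351.21 182.34] [347, 181, 9, 4, 29]
scene red [288.47 236.73] [284, 234, 10, 7, 49]
scene red [238.55 321.91] [236, 319, 6, 7, 33]
scene red [222.26 335.21] [219, 332, 7, 7, 34]
scene green [380.8  179.43] [377, 176, 9, 8, 30]
top red [181.49 204.59] [153, 170, 53, 70, 2606]
top red [251.61 204.5 ] [248, 201, 8, 8, 62]
top red [347.89 216.84] [344, 213, 9, 9, 56]
top red [161.6  305.11] [158, 302, 8, 8, 53]
top green [256.44 167.58] [249, 165, 16, 6, 73]
top green [158.82 272.11] [152, 270, 15, 5, 56]
[[ 0.954 -0.001  0.301]
 [-0.301 -0.001  0.954]
 [-0.    -1.    -0.001]]
```

```bash
python3 - <<'E'
import pickle
from h import *
F={n:pickle.load(open(f"pics/{n}0.pkl","rb")) for n in("scene","top")}
t=F["top"];s=F["scene"]
print(onz(t,(251.6,204.5),.0396),onz(s,(351.2,182.3),.0396),tri([t,s],[(251.6,204.5),(351.2,182.3)]))
print(onz(t,(256.4,167.6),.0963),tri([t,s],[(256.4,167.6),(380.8,179.4)]))
im=cv2.resize(t["img"][150:230,215:305],None,fx=8,fy=7,interpolation=cv2.INTER_CUBIC);cv2.imwrite("pics/c1.png",im[:,:,::-1])
E
```

```text
[0.49779501 0.20115977 0.0396    ] [0.50405041 0.19622272 0.0396    ] (array([0.49952496, 0.20273896, 0.03347828]), [np.float64(0.0015084135467854777), np.float64(0.0015084135467855065)])
[0.60243577 0.17786216 0.0963    ] (array([0.60365137, 0.17852408, 0.09572974]), [np.float64(0.0012466828535603442), np.float64(0.0012466828535603503)])
```

View pics/c1.png

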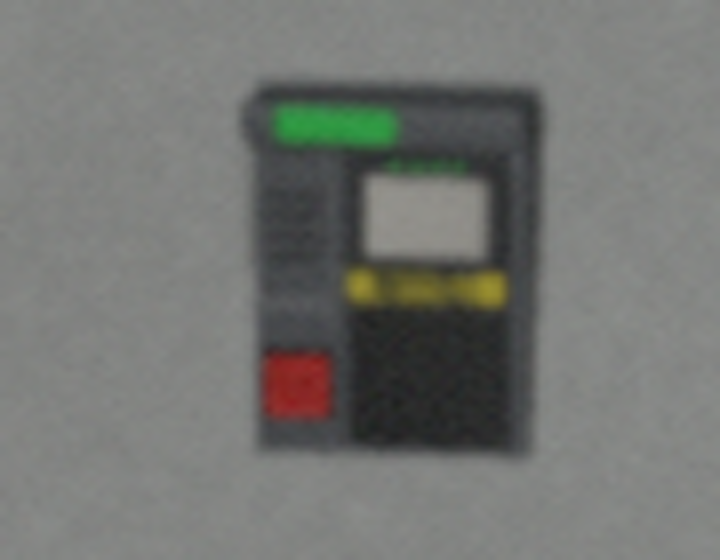

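```bash
cat >> h.py <<'E'
def bayframe(key,yaw):
    # key: world of key top centre
    B=(R.from_euler('z',yaw)*R.from_euler('y',-np.deg2rad(18))).as_matrix()
    o=np.asarray(key)-B@np.array([-.036,.05,.016]); return B,o
TR=lambda B: np.column_stack([B[:,0],-B[:,2],B[:,1]])
E
python3 - <<'E'
import pickle
from h import *
w=pickle.load(open("pics/wrist0.pkl","rb"))
T=R.from_rotvec([-1.55848287,0.24033738,-0.23979199]).as_matrix();p=np.array([0.15794369,0.50040775,0.25581612])
K,Rm,t=cam(w); c=-Rm.T@t
print("cam in tool",T.T@(c-p),"axes",(T.T@Rm.T).round(3))
B,o=bayframe([.498,.201,.0396],0); print(o)
Tn=TR(B);
for z in(.1,.13,.16,.2):
  for x in (-.036,.0,.03):
    pn=o+B@np.array([x,.025,z])
    Rc=(Tn@T.T@Rm.T); cc=pn+Tn@T.T@(c-p)
    pr=lambda X:(lambda q:(q[:2]/q[2]).round())(K@(Rc.T@(o+B@np.array(X)-cc)))
    print(z,x,pn.round(3),[pr(X) for X in([-.036,.05,.016],[-.066,0,0],[0,0,0],[.083,0,.037])])
E
```

```text
cam in tool [-0.07630775 -0.11871139  0.0010273 ] axes [[-0.001  0.954  0.298]
 [ 0.001 -0.298  0.954]
 [ 1.     0.001 -0.001]]
[0.53718231 0.151      0.03550771]
0.1 -0.036 [0.472 0.176 0.119] [array([357., 215.]), array([284., 166.]), array([287., 252.]), array([285., 380.])]
0.1 0.0 [0.506 0.176 0.131] [array([359., 162.]), array([282., 112.]), array([286., 207.]), array([284., 339.])]
0.1 0.03 [0.535 0.176 0.14 ] [array([361., 113.]), array([281.,  63.]), array([284., 166.]), array([282., 301.])]
0.13 -0.036 [0.463 0.176 0.148] [array([353., 201.]), array([288., 158.]), array([291., 235.]), array([289., 348.])]
0.13 0.0 [0.497 0.176 0.159] [array([355., 154.]), array([287., 110.]), array([290., 194.]), array([288., 311.])]
0.13 0.03 [0.526 0.176 0.168] [array([356., 111.]), array([286.,  67.]), array([288., 158.]), array([287., 277.])]
0.16 -0.036 [0.454 0.176 0.177] [array([350., 190.]), array([292., 151.]), array([294., 222.]), array([293., 323.])]
0.16 0.0 [0.488 0.176 0.188] [array([351., 147.]), array([291., 109.]), array([293., 185.]), array([292., 289.])]
0.16 0.03 [0.516 0.176 0.197] [array([352., 109.]), array([290.,  70.]), array([292., 151.]), array([291., 257.])]
0.2 -0.036 [0.441 0.176 0.215] [array([347., 178.]), array([295., 145.]), array([297., 208.]), array([296., 297.])]
0.2 0.0 [0.475 0.176 0.226] [array([347., 141.]), array([295., 107.]), array([296., 174.]), array([295., 265.])]
0.2 0.03 [0.504 0.176 0.235] [array([348., 108.]), array([294.,  73.]), array([295., 145.]), array([295., 237.])]
```

move_arm(targets=[{"dx":0.03,"dy":-0.033,"dz":-0.004,"az":0.061,"grip":0.45},{"dx":0.03,"dy":-0.033,"dz":-0.004,"az":0.061,"grip":0.45},{"dx":0.03,"dy":-0.033,"dz":-0.004,"az":0.061,"grip":0.45},{"dx":0.03,"dy":-0.033,"dz":-0.004,"az":0.061,"grip":0.45},{"dx":0.03,"dy":-0.033,"dz":-0.004,"az":0.061,"grip":0.45}])

```text
$.targets[0]: bad value
```

move_arm(targets=[{"dx":0.03,"dy":-0.033,"dz":-0.01,"ay":-0.063,"grip":0.45},{"dx":0.03,"dy":-0.033,"dz":-0.01,"ay":-0.063,"grip":0.45},{"dx":0.03,"dy":-0.033,"dz":-0.01,"ay":-0.063,"grip":0.45},{"dx":0.03,"dy":-0.033,"dz":-0.01,"ay":-0.063,"grip":0.45},{"dx":0.03,"dy":-0.033,"dz":-0.01,"ay":-0.062,"grip":0.45}])

```text
$.targets[0]: bad value
```

```bash
python3 - <<'E'
from rig import status, eyes
import pickle
from h import *
f=eyes.grab_frame("wrist"); s=status.get_state()
pickle.dump((f,s),open("pics/w1.pkl","wb"));cv2.imwrite("pics/w1.png",f["img"][:,:,::-1])
print(s["t"],s["tcp_pos"],s["grip_width"],s["contact_force"]);print(R.from_rotvec(s["tool_rot"]).as_matrix().round(3))
for b in blobs(f,"red")+blobs(f,"green")+blobs(f,"yellow"): print(b[0],b[1])
E
```

```text
0.2 [0.15796669 0.50049724 0.25598374] 0.9994124937859246 [ 0.65721895 -0.43119519  0.29894996]
[[ 0.954 -0.     0.301]
 [-0.301 -0.001  0.954]
 [-0.    -1.    -0.001]]
[314.63 209.56] [302, 197, 26, 27, 488]
[360.38 336.12] [359, 335, 4, 3, 8]
[367.5  334.88] [364, 334, 8, 3, 16]
[339.92 339.52] [324, 336, 33, 8, 64]
[302.7  345.91] [288, 343, 28, 7, 47]
[319.56 343.11] [318, 342, 4, 3, 9]
[332.65 324.87] [312, 314, 42, 22, 489]
[310.18 246.94] [237, 177, 126, 146, 4319]
[312.34 328.28] [270, 305, 98, 46, 1407]
```

View pics/w1.png

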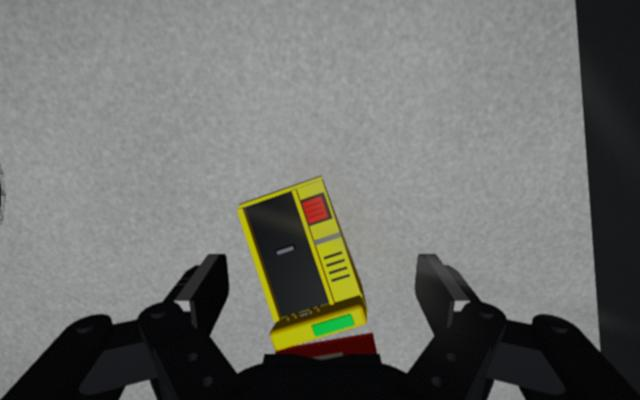

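move_arm(targets=[{"ax":0,"ay":0,"az":0.061,"dx":0.03,"dy":-0.033,"dz":-0.004,"grip":0.45},{"ax":0,"ay":0,"az":0.061,"dx":0.03,"dy":-0.033,"dz":-0.004,"grip":0.45},{"ax":0,"ay":0,"az":0.061,"dx":0.03,"dy":-0.033,"dz":-0.004,"grip":0.45},{"ax":0,"ay":0,"az":0.061,"dx":0.03,"dy":-0.033,"dz":-0.004,"grip":0.45},{"ax":0,"ay":0,"az":0.061,"dx":0.03,"dy":-0.033,"dz":-0.004,"grip":0.45}])

```text
t: 0.82
tcp_pos: [0.3088, 0.3344, 0.2361]
tool_rot: [-1.571, -0.001, 0.001]
contact_force: [0.2, 1.3, 0.8]
grip_width: 0.448
```

move_arm(targets=[{"ax":0,"ay":-0.063,"az":0,"dx":0.03,"dy":-0.033,"dz":-0.01,"grip":0.45},{"ax":0,"ay":-0.063,"az":0,"dx":0.03,"dy":-0.033,"dz":-0.01,"grip":0.45},{"ax":0,"ay":-0.063,"az":0,"dx":0.03,"dy":-0.033,"dz":-0.01,"grip":0.45},{"ax":0,"ay":-0.063,"az":0,"dx":0.03,"dy":-0.033,"dz":-0.01,"grip":0.45},{"ax":0,"ay":-0.062,"az":0,"dx":0.03,"dy":-0.027,"dz":-0.01,"grip":0.45}])

```text
t: 1.45
tcp_pos: [0.4588, 0.1753, 0.1861]
tool_rot: [-1.557, -0.247, -0.249]
contact_force: [0.4, 0.3, 0.2]
grip_width: 0.448
```

```bash
python3 - <<'E'
from rig import status, eyes
import pickle
from h import *
f=eyes.grab_frame("wrist"); s=status.get_state()
pickle.dump((f,s),open("pics/w1.pkl","wb"));cv2.imwrite("pics/w1.png",f["img"][:,:,::-1])
print(s["t"],s["tcp_pos"],s["grip_width"],s["contact_force"]);print(R.from_rotvec(s["tool_rot"]).as_matrix().round(3))
for b in blobs(f,"red")+blobs(f,"green")+blobs(f,"yellow"): print(b[0],b[1])
E
```

```text
1.5 [0.4604981  0.17327443 0.18498584] 0.4467343404898874 [ 1.78074057  1.26833351 -2.37105847]
[[ 0.95   0.313  0.002]
 [-0.002 -0.002  1.   ]
 [ 0.313 -0.95  -0.001]]
[578.92 186.78] [467, 38, 173, 258, 17878]
[354.05 175.6 ] [340, 161, 30, 31, 840]
[580.14 208.5 ] [567, 203, 27, 12, 182]
[287.85 281.62] [285, 279, 6, 6, 26]
[296.6  281.96] [294, 280, 6, 5, 25]
[305.12 282.31] [303, 280, 5, 6, 26]
[325.94 310.72] [302, 304, 49, 14, 630]
[293.18 229.47] [261, 222, 67, 16, 825]
```

View pics/w1.png

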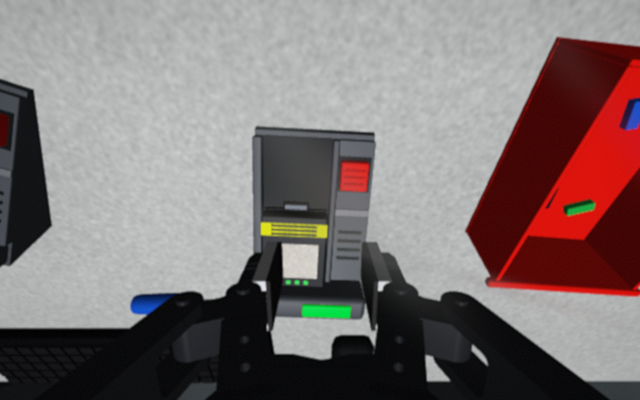

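```bash
python3 - <<'E'
from rig import status, eyes
import pickle
from h import *
f=eyes.grab_frame("wrist"); s=status.get_state()
pickle.dump((f,s),open("pics/w2.pkl","wb"))
print(s["t"],s["tcp_pos"])
T=R.from_rotvec(s["tool_rot"]).as_matrix();p=s["tcp_pos"]
for y in(.0,.012,.02,.025):
  print(y,[proj(f,p+T@np.array([x,y,z])).round(0).tolist() for x in(-.011,.011) for z in(-.019,.019)])
for b in blobs(f,"red")+blobs(f,"green")+blobs(f,"yellow"): print(b[0],b[1])
k=[b for b in blobs(f,"red") if 330<b[0][0]<380][0]
print("key",onz(f,k[0],.0396), cv2.minAreaRect(np.argwhere(k[2])[:,::-1].astype(np.float32)))
im=cv2.resize(f["img"][115:265,245:385],None,fx=5,fy=4,interpolation=cv2.INTER_CUBIC);cv2.imwrite("pics/c2.png",im[:,:,::-1])
E
```

```text
1.55 [0.45881067 0.17445553 0.18531436]
0.0 [[275.0, 258.0], [369.0, 258.0], [278.0, 304.0], [366.0, 304.0]]
0.012 [[279.0, 245.0], [365.0, 245.0], [281.0, 288.0], [363.0, 288.0]]
0.02 [[281.0, 237.0], [363.0, 237.0], [283.0, 278.0], [361.0, 279.0]]
0.025 [[283.0, 233.0], [362.0, 233.0], [284.0, 273.0], [360.0, 273.0]]
[581.25 192.52] [470, 35, 170, 261, 16669]
[566.92  61.79] [557, 54, 22, 17, 96]
[356.87 173.93] [343, 159, 30, 31, 861]
[584.44 207.3 ] [571, 201, 28, 13, 185]
[283.  280.5] [282, 279, 3, 4, 10]
[290.08 280.92] [288, 279, 5, 5, 24]
[298.92 281.08] [297, 279, 5, 5, 24]
[307.72 281.41] [305, 279, 6, 6, 29]
[328.66 310.26] [304, 303, 50, 15, 644]
[295.66 228.37] [263, 220, 68, 17, 841]
key [0.49588814 0.20395456 0.0396    ] ((357.5, 174.0), (30.0, 29.0), 90.0)
```

View pics/c2.png

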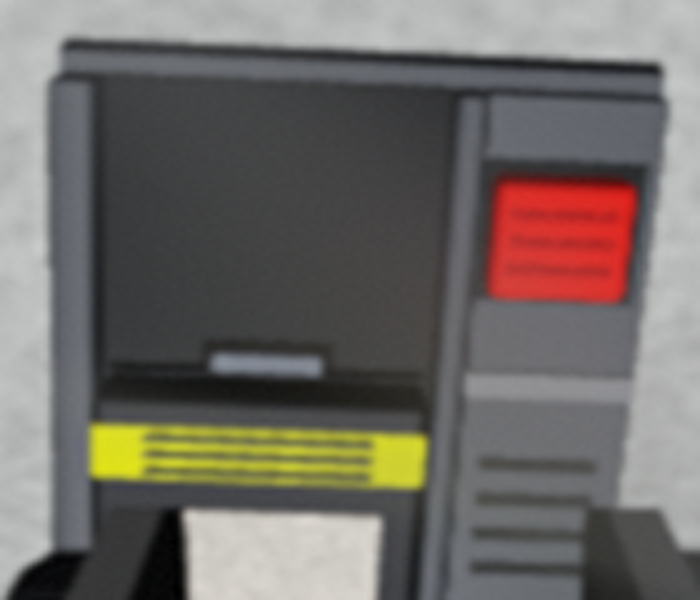

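```bash
python3 - <<'E'
import pickle
from h import *
f,s=pickle.load(open("pics/w2.pkl","rb"))
px=lambda u,v:(245+u/5-.4,115+v/4-.375)
a=onz(f,px(105,78),.015);b=onz(f,px(460,92),.015);print("mouth",a,b,"width",np.linalg.norm(a-b),"yaw",np.degrees(np.arctan2((b-a)[1],(b-a)[0])-np.pi/2))
B,o=bayframe([.4959,.204,.0396],-.02)
def onbay(p,h):
    c,d=ray(f,p); c=B.T@(c-o);d=B.T@d; return ((c+d*(h-c[2])/d[2])*1000).round(1)
for n,u,v,h in[("mouthL",105,78,0),("mouthR",460,92,0),("nibL",210,375,.004),("nibR",325,375,.004),("bandL1",90,422,.023),("bandR1",428,434,.023),("bandL2",90,477,.023),("bandR2",428,489,.023),("key1",497,180,.016),("key2",636,183,.016),("key3",492,296,.016),("key4",630,300,.016),("deckR",655,90,.01),("deckL",58,78,.01),("wallL in far",95,450,.01),("wallL mouth",92,80,.01),("wallR in mouth",462,95,.01),("wallR in far",428,440,.01)]:
    print(n,onbay(px(u,v),h))
E
```

```text
mouth [0.47045124 0.12512647 0.015     ] [0.47379975 0.18697413 0.015     ] width 0.06193824195448555 yaw -3.0990402555762127
mouthL [-66.3 -29.4   0. ]
mouthR [-64.4  32.5   0. ]
nibL [  0.6 -11.7   4. ]
nibR [0.2 9.5 4. ]
bandL1 [  4.9 -30.7  23. ]
bandR1 [ 6.7 28.1 23. ]
bandL2 [ 17.9 -31.2  23. ]
bandR2 [19.8 28.5 23. ]
key1 [-48.2  38.5  16. ]
key2 [-47.9  61.9  16. ]
key3 [-22.8  38.6  16. ]
key4 [-22.3  62.6  16. ]
deckR [-66.6  64.8  10. ]
deckL [-67.4 -35.6  10. ]
wallL in far [ 17.1 -32.4  10. ]
wallL mouth [-67.1 -29.9  10. ]
wallR in mouth [-65.   32.3  10. ]
wallR in far [13.5 28.7 10. ]
```

```bash
python3 - <<'E'
from h import *
from rig import status
s=status.get_state();print(s["t"],s["tcp_pos"])
B,o=bayframe([.4962,.2035,.0396],-.0525)
print(o,B[:,2])
for z in(.1,.06,.05,.034,.025): p=o+B@np.array([-.035,.025,z]);print(z,p.round(4),(p-s["tcp_pos"]).round(4))
print((R.from_matrix(TR(B))*R.from_rotvec(s["tool_rot"]).inv()).as_rotvec())
E
```

```text
1.55 [0.45881067 0.17445553 0.18531436]
[0.53270453 0.15151276 0.03550771] [-0.30859123  0.01621594  0.95105652]
0.1 [0.4699 0.1798 0.1198] [ 0.0111  0.0054 -0.0655]
0.06 [0.4823 0.1792 0.0818] [ 0.0234  0.0047 -0.1036]
0.05 [0.4853 0.179  0.0722] [ 0.0265  0.0046 -0.1131]
0.034 [0.4903 0.1788 0.057 ] [ 0.0315  0.0043 -0.1283]
0.025 [0.4931 0.1786 0.0485] [ 0.0342  0.0042 -0.1368]
[ 0.00054997  0.00055315 -0.04892376]
```

move_arm(targets=[{"ax":0,"ay":0,"az":-0.05,"dx":0.0047,"dy":0.001,"dz":-0.0207,"grip":0.45},{"ax":0,"ay":0,"az":0,"dx":0.0047,"dy":0.001,"dz":-0.0207,"grip":0.45},{"ax":0,"ay":0,"az":0,"dx":0.0047,"dy":0.001,"dz":-0.0207,"grip":0.45},{"ax":0,"ay":0,"az":0,"dx":0.0047,"dy":0.001,"dz":-0.0207,"grip":0.45},{"ax":0,"ay":0,"az":0,"dx":0.0047,"dy":0.001,"dz":-0.0207,"grip":0.45}])

```text
t: 2.17
tcp_pos: [0.4814, 0.1822, 0.0822]
tool_rot: [-1.564, -0.207, -0.285]
contact_force: [1.0, -0.4, 0.8]
grip_width: 0.452
```

```bash
cat > look.py <<'E'
import sys,pickle
from rig import status, eyes
from h import *
n=sys.argv[1]; cams=sys.argv[2:] or["wrist"]
for c in cams:
    f=eyes.grab_frame(c); s=status.get_state()
    pickle.dump((f,s),open(f"pics/{n}{c}.pkl","wb"));im=f["img"]
    if c=="top": im=cv2.resize(im[130:250,200:320],None,fx=5,fy=5,interpolation=cv2.INTER_CUBIC)
    if c=="scene": im=cv2.resize(im[130:240,290:430],None,fx=5,fy=5,interpolation=cv2.INTER_CUBIC)
    cv2.imwrite(f"pics/{n}{c}.png",im[:,:,::-1])
B,o=bayframe([.4962,.2035,.0396],-.0525)
print(s["t"],s["tcp_pos"],"bay mm",(B.T@(s["tcp_pos"]-o)*1000).round(1),"rot err",(R.from_matrix(TR(B))*R.from_rotvec(s["tool_rot"]).inv()).as_rotvec().round(3),"F bay",(B.T@s["contact_force"]).round(2),s["grip_width"])
E
python3 look.py a wrist scene
```

```text
2.275 [0.48053525 0.18185454 0.08112868] bay mm [-37.   27.6  60. ] rot err [ 0.    -0.004 -0.002] F bay [0.66 0.06 0.92] 0.448467349548104
```

View pics/awrist.png

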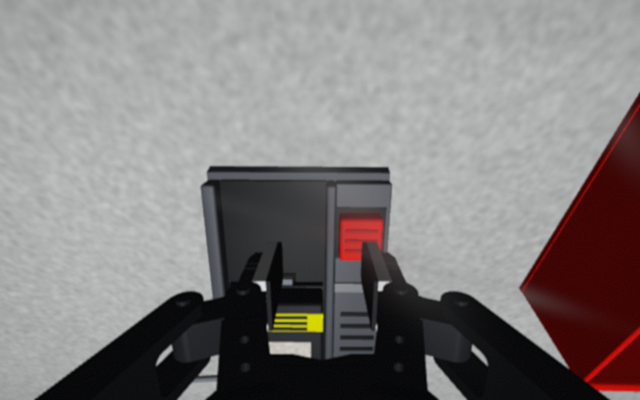

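View pics/ascene.png

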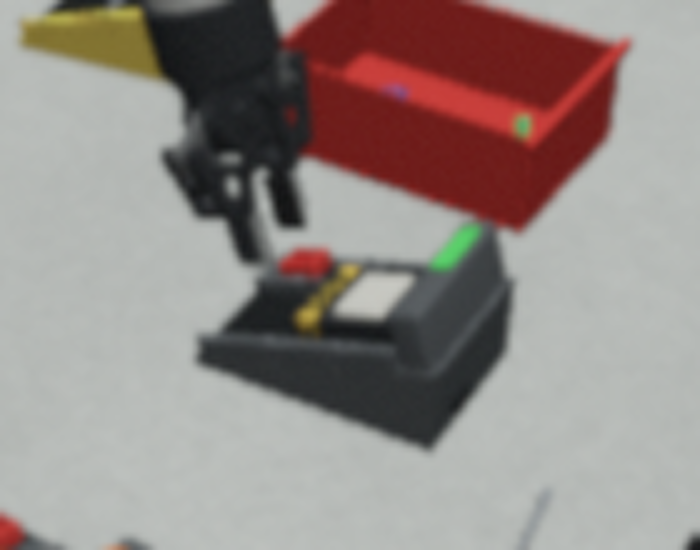

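```bash
python3 - <<'E'
import pickle
from h import *
f,s=pickle.load(open("pics/awrist.pkl","rb"))
B,o=bayframe([.4962,.2035,.0396],-.0525)
for h in (.016,):
  print([proj(f,o+B@np.array([x,y,.016])).round(1).tolist() for x in(-.049,-.023) for y in(.038,.062)])
print("mouth",[proj(f,o+B@np.array([-.066,y,0])).round(1).tolist() for y in(-.0305,.0305)])
print("walls",[proj(f,o+B@np.array([x,y,.01])).round(1).tolist() for x in (-.066,-.02) for y in(-.0305,.0305)])
im=cv2.resize(f["img"][155:345,195:400],None,fx=3.9,fy=3.1,interpolation=cv2.INTER_CUBIC);cv2.imwrite("pics/c3.png",im[:,:,::-1])
for b in blobs(f,"red"): print(b[0],b[1])
E
```

```text
[[338.3, 216.6], [382.5, 216.7], [337.5, 259.5], [379.8, 259.6]]
mouth [[218.2, 178.6], [324.4, 178.9]]
walls [[212.6, 183.1], [324.5, 183.4], [220.2, 258.9], [324.1, 259.1]]
[581.33 196.29] [523, 103, 117, 187, 792]
[357.7 236.3] [339, 218, 44, 43, 1446]
[535.07 307.71] [533, 305, 5, 7, 14]
[618.58 367.02] [583, 325, 57, 67, 2171]
```

View pics/c3.png

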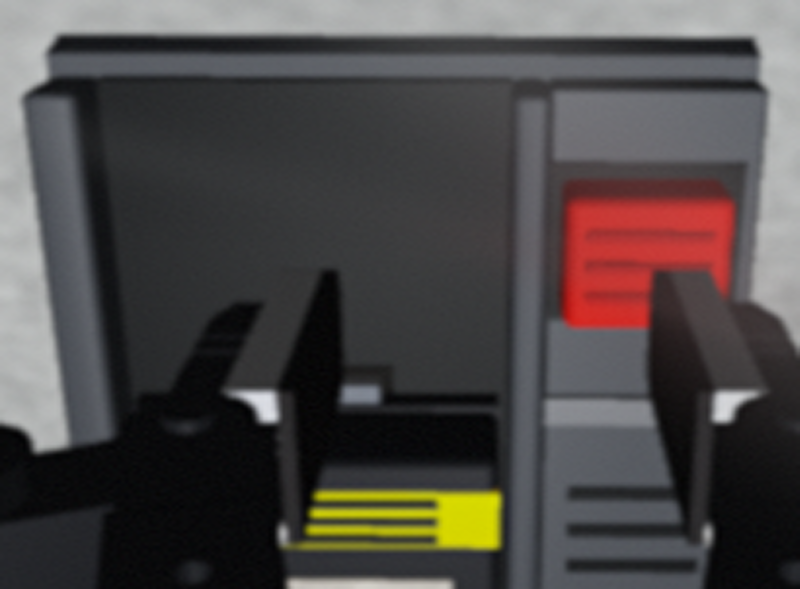

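move_arm(targets=[{"ax":0,"ay":0,"az":0,"dx":0.0022,"dy":-0.0001,"dz":-0.0056,"grip":0.45},{"ax":0,"ay":0,"az":0,"dx":0.0022,"dy":-0.0001,"dz":-0.0056,"grip":0.45},{"ax":0,"ay":0,"az":0,"dx":0.0022,"dy":-0.0001,"dz":-0.0056,"grip":0.45},{"ax":0,"ay":0,"az":0,"dx":0.0022,"dy":-0.0001,"dz":-0.0056,"grip":0.45},{"ax":0,"ay":0,"az":0,"dx":0,"dy":0,"dz":0,"grip":0.45}])

```text
t: 2.9
tcp_pos: [0.4905, 0.1813, 0.0602]
tool_rot: [-1.564, -0.207, -0.286]
contact_force: [-1.5, 0.8, 1.9]
grip_width: 0.453
```

```bash
python3 look.py b wrist scene; python3 -c "
import cv2;im=cv2.imread('pics/bwrist.png');cv2.imwrite('pics/c4.png',cv2.resize(im[180:380,190:410],None,fx=3.6,fy=3,interpolation=2))"
```

```text
3.0 [0.49041981 0.18127654 0.06047406] bay mm [-33.9  27.5  37.3] rot err [-0.    -0.    -0.002] F bay [-0.01  0.5   2.5 ] 0.45273052158631316
```

View pics/c4.png

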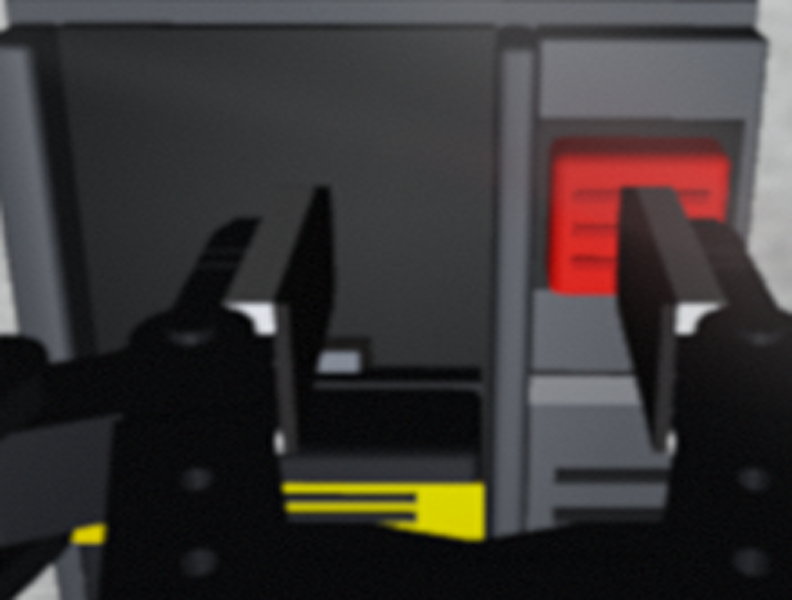

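View pics/bscene.png

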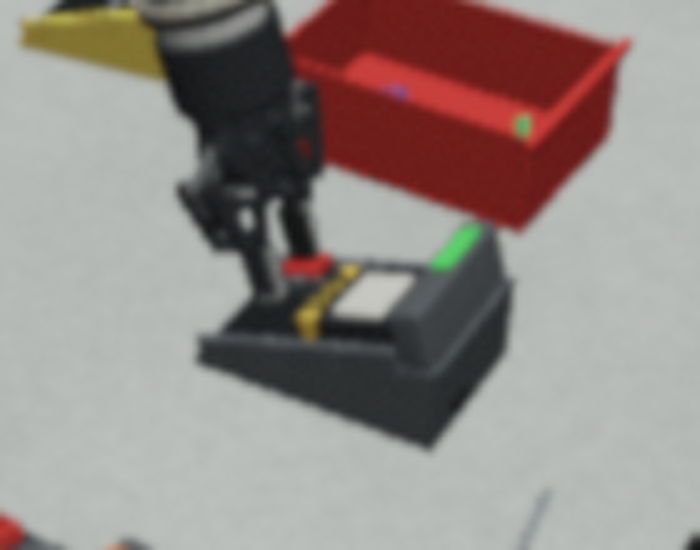

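move_arm(targets=[{"ax":0,"ay":0,"az":0,"dx":0.0006,"dy":0,"dz":-0.0019,"grip":0.45},{"ax":0,"ay":0,"az":0,"dx":0,"dy":0,"dz":0,"grip":0.45}])

```text
t: 3.25
tcp_pos: [0.4909, 0.1812, 0.0585]
tool_rot: [-1.564, -0.207, -0.286]
contact_force: [-0.5, 0.5, 3.9]
grip_width: 0.446
```

move_arm(targets=[{"ax":0,"ay":0,"az":0,"dx":0.0006,"dy":0,"dz":-0.0019,"grip":0.45},{"ax":0,"ay":0,"az":0,"dx":0,"dy":0,"dz":0,"grip":0.45}])

```text
t: 3.5
tcp_pos: [0.4916, 0.1812, 0.0565]
tool_rot: [-1.564, -0.207, -0.286]
contact_force: [-1.4, -0.1, 3.4]
grip_width: 0.452
```

```bash
python3 look.py d wrist; for i in 1 2; do python3 -c "
from rig import status;print(status.get_state()['contact_force'])"; done; python3 -c "
import cv2;im=cv2.imread('pics/dwrist.png');cv2.imwrite('pics/c5.png',cv2.resize(im[180:380,190:410],None,fx=3.6,fy=3,interpolation=2))"
```

```text
3.55 [0.49158719 0.18123676 0.05655575] bay mm [-34.   27.5  33.2] rot err [-0.    -0.    -0.002] F bay [ 0.22 -0.14  3.79] 0.45172488011550427
[-0.96558341 -0.08515575  3.67685746]
[-0.96558341 -0.08515575  3.67685746]
```

View pics/c5.png

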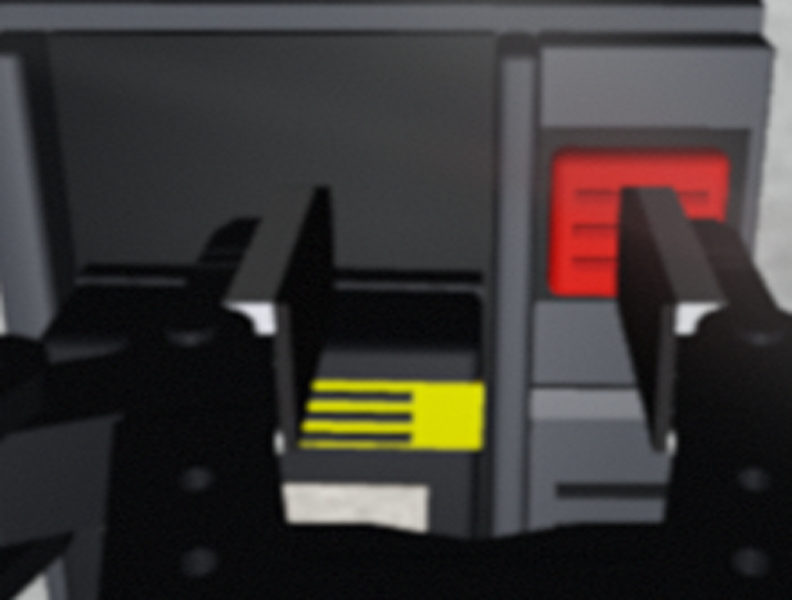

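move_arm(targets=[{"ax":0,"ay":0,"az":0,"dx":0.0003,"dy":0,"dz":-0.001,"grip":0.45},{"ax":0,"ay":0,"az":0,"dx":0.0003,"dy":0,"dz":-0.001,"grip":0.45},{"ax":0,"ay":0,"az":0,"dx":0,"dy":0,"dz":0,"grip":0.45},{"ax":0,"ay":0,"az":0,"dx":0,"dy":0,"dz":0,"grip":0.45}])

```text
t: 4.05
tcp_pos: [0.4921, 0.1814, 0.055]
tool_rot: [-1.564, -0.208, -0.286]
contact_force: [-8.0, -0.8, 16.7]
grip_width: 0.452
```

```bash
python3 look.py e wrist scene top; python3 - <<'E'
import cv2,pickle
from h import *
im=cv2.imread('pics/ewrist.png');cv2.imwrite('pics/c6.png',cv2.resize(im[180:380,190:410],None,fx=3.6,fy=3,interpolation=2))
f,s=pickle.load(open("pics/ewrist.pkl","rb"))
B,o=bayframe([.4962,.2035,.0396],-.0525)
def onbay(p,h):
    c,d=ray(f,p); c=B.T@(c-o);d=B.T@d; return ((c+d*(h-c[2])/d[2])*1000).round(1)
for b in blobs(f,"yellow"): x,y,w,h,a=b[1]; print(b[1],"band robot edge",onbay((x+w/2,y),.023),"far edge",onbay((x+w/2,y+h),.023))
E
```

```text
4.2 [0.49212044 0.18139713 0.05502177] bay mm [-34.   27.7  31.6] rot err [-0.001  0.    -0.002] F bay [-2.75 -1.51 18.23] 0.4465456810831399
[273, 308, 52, 25, 938] band robot edge [-15.6  18.3  23. ] far edge [-1.5 18.  23. ]
```

View pics/c6.png

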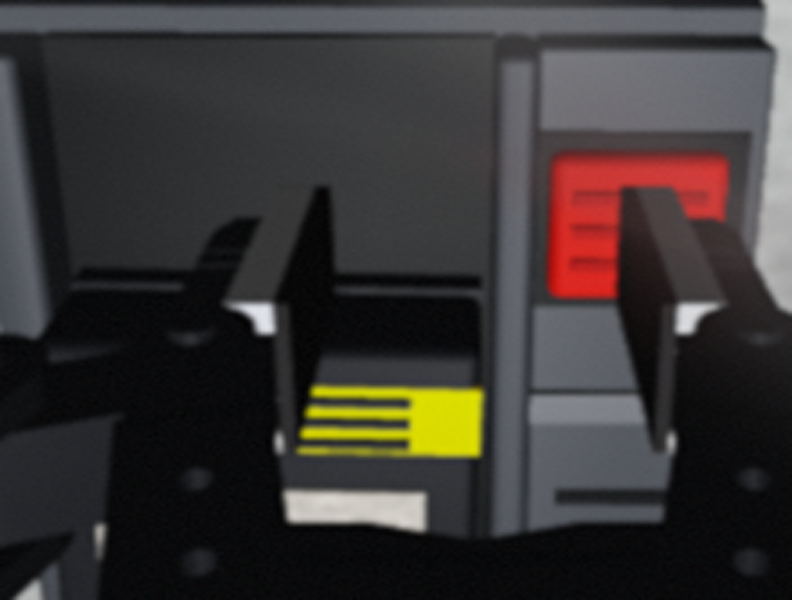

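View pics/escene.png

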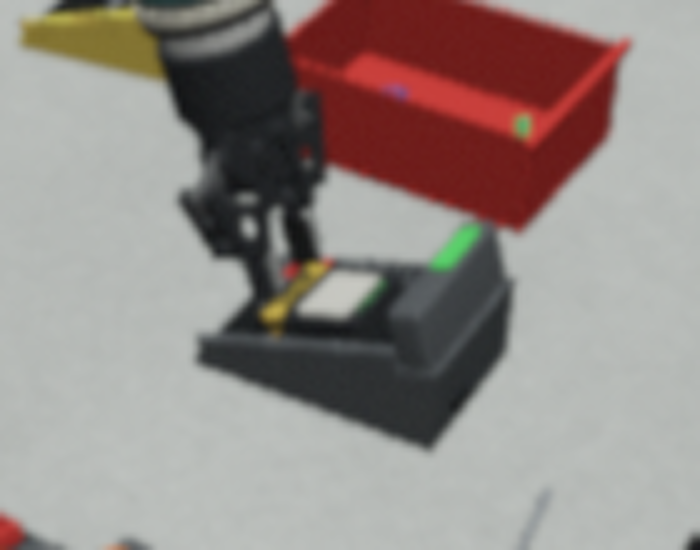

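View pics/etop.png

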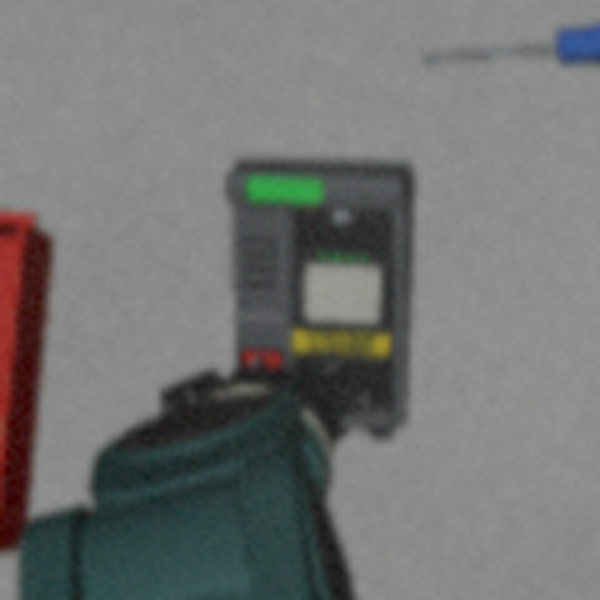

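move_arm(targets=[{"ax":0,"ay":0,"az":0,"dx":-0.0002,"dy":0,"dz":0.0006,"grip":0.45},{"ax":0,"ay":0,"az":0,"dx":0,"dy":0,"dz":0,"grip":0.45},{"ax":0,"ay":0,"az":0,"dx":0,"dy":0,"dz":0,"grip":0.45},{"ax":0,"ay":0,"az":0,"dx":0,"dy":0,"dz":0,"grip":0.45}])

```text
t: 4.7
tcp_pos: [0.492, 0.1813, 0.0554]
tool_rot: [-1.564, -0.207, -0.286]
contact_force: [-5.5, -0.4, 9.9]
grip_width: 0.45
```

```bash
python3 look.py g wrist; python3 - <<'E'
import pickle
from h import *
f,s=pickle.load(open("pics/gwrist.pkl","rb"))
B,o=bayframe([.4962,.2035,.0396],-.0525)
def onbay(p,h):
    c,d=ray(f,p); c=B.T@(c-o);d=B.T@d; return ((c+d*(h-c[2])/d[2])*1000).round(1)
for b in blobs(f,"yellow"): x,y,w,h,a=b[1]; print(onbay((x+w/2,y),.023))
E
```

```text
4.75 [0.4919782  0.18132501 0.05543729] bay mm [-34.   27.6  32. ] rot err [-0.     0.    -0.002] F bay [-1.3  -1.12 11.29] 0.4503943825332014
[-15.3  18.1  23. ]
```

Key firmly down (about 11 N, at its stop) and the pack is still against the finger. I'm handing in.

```bash
python3 -c "
from rig import ctrl;print(ctrl.sign_off())"
```

```text
the job is handed in; nothing more can be done
None
```

The green charger's pack is released, and a finger is holding it in the bay. One finger keeps the red key pressed to its stop with about 11 N, and the other stands in the bay as the stop.

- **Pack position:** the yellow band moved from about x = +6 mm to x = -15 mm in the bay frame. That puts the pack's front edge near x = -21 mm, clear of the contacts (-8 mm) and well inside the lower end (-66 mm). It didn't shift between the last two checks.
- **How it went:** the finger was already in the bay when the key released the pack. The key freed the pack about 4 mm after contact, earlier than I expected because the fingertips stand further forward than I had estimated. I then pressed on to the stop, which peaked at about 18 N, and eased back slightly.
- **Other things:** I sent no move towards the amber charger or the other things on the bench. In the last scene and top pictures, the red bin and the screwdriver showed no change, but I didn't measure any of them afterwards.
- **Limits:** I handed in at about 4.75 s of the 29 s allowed. No check failed. The top and wrist cameras disagreed on the key's position by 2–3 mm; I worked from the wrist view.

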